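Put the charged pipette away on the pipette carousel

ROBOT

A 7-joint arm with a two-finger parallel gripper is mounted at the origin on the work surface. World frame = base frame: x ahead of the robot, y to its left, z up, the work surface at z = 0. Lengths are in m, angles in rad, forces in N, time in s.
With the tool pointing down it reaches from about 0.425 to 0.925 m from the base axis. Payload 6.8 kg.
Tool frame: the origin (TCP) lies at the centre of the arm's flange, where the gripper is bolted on; the fingertips stand 173 mm ahead of it and the grasp point (between the pads) lies 155 mm ahead of it; x points along the fingers, z is the direction in which the jaws open and shut, and the axes are right-handed (so a half turn about x gives the same grasp; the last joint's range is limited). The gripper opens to 85 mm and grips with 20 to 120 N. Pads are 22 mm wide; open, the fingers measure 114 mm over their backs; the gripper's body (76 mm by 85 mm) begins 54 mm behind the grasp point. The pads swing forward as they close: fully open they stand 13 mm farther back than shut.
Start: joints at [-1.429, 0.477, 0.022, 1.555, -0.011, 1.109, -0.083], TCP at [0.167, 0.654, 0.405] pointing down, gripper open.
Joint ranges: [-2.96, 2.96], [-0.34, 2.1], [-1.41, 1.46], [0.24, 2.44], [-1.37, 4.51], [0.17, 1.92], [-2.96, 2.96]. Speed limits (rad/s): [2.39, 2.39, 3.14, 3.14, 3.14, 3.14, 3.14].

INTERFACE

Orientations are given as a unit quaternion [x, y, z, w].
In Python, from rig import ctrl gives the robot as it stands.
- The arm moves only by the tool apply_moves, never from a script. Its argument "increments" is a list of rows, each a list of 7 numbers: the shift along the world's x, y, z in mm, then the turn, a rotation vector about the world's x, y, z in rad, then the finger opening in mm, from 0 to 85.4. A call has 1 to 10 rows; each row is the pose to reach, as a shift and turn from the pose commanded when the call began; what a row does not reach only later rows make up. A row lasts 1/8 s, in which the tool goes at most 62.5 mm and 10.7 degrees, less where a joint would pass 70% of its speed; a pose out of reach is approached as far as the arm can. A call with a gripper value outside its range is refused whole. The fingers move at their own pace and stop on an object; "newtons" is the grip in N (left out, the last holds). Time passes only in rows, so rows that repeat a pose let the fingers close. It gives the time, the measured TCP pose, the force and the opening at its end, in the units of the state.
- ctrl.get_obs(): the state, without advancing time (a new reading comes with each control period).
- ctrl.capture(name): name is "scene" or "top" or "wrist"; returns a dict with "frame" (400x640x3 uint8, blue, green, red), "range_z" (400x640 float32, m along the optical axis (not along the pixel's ray), 0 where there is no reading), "mtx" (3x3 intrinsics, pixels), "origin" and "orientation" of the camera in the world. Camera axes: x right, y up, looking along -z (the intrinsics and any distortion apply to the point x, -y, -z); pixel columns grow to the right and rows downward; lengths in m; the calibration is good to about 2 mm. The wrist camera is an equidistant fisheye: a pixel r from the principal point sees the ray r / f radians off the axis. A picture is of the moment at which its call begins.
- ctrl.sign_off(): hands the job in, once; it reports no verdict.
The state is a dict: "time": time; "joint_pos": joint angles; "qd": joint speeds; "effort": joint torques, N m; "ee_pos": TCP position; "tcp_rot": TCP orientation; "force": force on the tool from outside, world axes, zero at the start; "torque": the same for the moment, N m; "finger_gap": opening from 0.0 (shut) to 1.0 (fully open).
Only numpy, scipy, OpenCV 4.12 (cv2) and the standard library are available. Lean on these libraries where they do the work, as an engineer would, in place of code of your own. Each camera call takes 0.05 s, during which the arm holds its last target.

TASK

The electronic pipette on the one-place charging stand is charged: put it away on the pipette carousel. First turn the carousel by the wing grip on its top until its one empty holder faces the front of the stand; then lift the pipette off the charger and hang it by its finger rest fully home on that holder, feeling for the lip, because the holder is clipped on at an unknown height. It is a fine instrument, so never press it against the carousel with more than about 1 kg of force and set it down rather than let it drop in; do not swing the other pipettes about, leave everything else where it is, and let go when it hangs at rest.

Things in the scene. Friction and masses are not known exactly. Their poses are not given: they have to be found in the camera images.
- carousel: Six-place carousel pipette stand, fixed to the bench, 318 mm high: grey round base 200 mm wide, 18 mm high, drum 128 mm wide up to 55 mm, white rotor above. Origin under its middle, on the rotor's upright axis. Front at -x, roughly towards the robot. Five holders are full: their pipettes stand 66 to 115 mm from the axis, finger rests inwards, and up to 295 mm high.
- carousel_front (a point): Fixed point at the front of the carousel stand where free_place must come: 80 mm from the rotor's axis, 230 mm above the bench. x axis level, from the front towards the axis; z up.
- rotor (a joint): Turn of the carousel's rotor, rad, counter-clockwise from above positive, no end stops. 0 or any whole turn = empty holder at the front. It runs on a stiff bearing: it takes about 0.15 N m to turn and stays where it is left. Starts anywhere from 0.65 to 5.63, so at most half a turn from the front the shorter way round.
- knob_grip (a point): Centre of the grey wing grip on top of the rotor, on its axis, 304 mm above the bench, taken from above to turn the carousel. A bar 48 mm long (along x), 14 mm wide (along y), 284 to 318 mm high; below it a column 28 mm wide. Turns with the rotor: its x is the x of free_place. Free room for fingers within 60 mm of the axis.
- free_place (a point): Nominal lip of the empty holder, 80 mm from the axis, 230 mm above the bench; turns with the rotor. x level towards the axis, z up. Holder: as on the charging stand; this point is at the front face of its back plate. The holder is clipped on its post at its own height: the true lip is up to 12 mm above or below this point and is NOT measured; feel for it. Pressed down, it flexes 1 mm per 4 N. Sideways and in x the point is true.
- charger: One-place charging stand, fixed: base 110 x 100 x 20 mm, origin under its middle; at -x (front) a holder on a column. Holder: upright back plate 44 wide, 70 high, 5 mm thick, its top edge is the lip (here 230 mm up, front face at x = -20 mm); 10 to 60 mm below the lip two cheeks 35 mm apart stand 16 mm out in front, with flared mouths reaching 25 mm out. Lift the pipette by 20 to 45 mm, then draw it out forwards.
- pipette_center (a point): Centre, half-way up, of the white electronic pipette to hang: 240 mm long, 0.13 to 0.2 kg, hanging tip down (leaning up to 4 degrees) in the charging stand. z up along it, x towards its finger rest (the same way as free_place's x when hung). Not reported while held. Grip the sides of the head (30 mm, along y) from above, 80 to 90 mm above this point, so that the fingertips stay above the cheeks.
- pipette_hook (a point): Underside of the pipette's finger rest, where it sits on the lip: 65 mm above and 20 mm in x from pipette_center. The rest is a hook 18 mm wide; its nose reaches 12 mm lower than this point and leaves a 9 mm gap to the back of the head for the 5 mm lip. Hung home this point is on the lip, 0 to 4 mm behind the plate's front face, nose behind the plate, pipette upright or leaning up to 4 degrees.
- pipette: The same pipette; origin at pipette_hook. Its axis is at x = -20 mm. Head: 30 mm (y) by 32 mm (x), from 65 mm below to 38 mm above the origin; its back face, which lies against the holder's plate, is at x = -4 mm. Push button up to 51 mm above. Below the head it tapers to a 4 mm tip, 185 mm below the origin.
- hung1 (a joint): How far the pipette hung 60 degrees counter-clockwise (from above) of the empty holder is swung outwards on its hook, rad; 0 = hanging at rest against its holder. Like the one to hang, it is up to 243 mm long.
- hung2 (a joint): How far the pipette hung 120 degrees counter-clockwise (from above) of the empty holder is swung outwards on its hook, rad; 0 = hanging at rest against its holder. Like the one to hang, it is up to 243 mm long.
- hung3 (a joint): How far the pipette hung 180 degrees counter-clockwise (from above) of the empty holder is swung outwards on its hook, rad; 0 = hanging at rest against its holder. Like the one to hang, it is up to 243 mm long.
- hung4 (a joint): How far the pipette hung 240 degrees counter-clockwise (from above) of the empty holder is swung outwards on its hook, rad; 0 = hanging at rest against its holder. Like the one to hang, it is up to 243 mm long.
- hung5 (a joint): How far the pipette hung 300 degrees counter-clockwise (from above) of the empty holder is swung outwards on its hook, rad; 0 = hanging at rest against its holder. Like the one to hang, it is up to 243 mm long.
- beaker: Bystander, to be left alone: low glass beaker, 66 mm wide, 75 mm high; origin under its middle.
- cuvette_rack: Bystander, to be left alone: white cuvette rack, 52 x 112 x 54 mm; origin under its middle.
- tip_box: Bystander, to be left alone: open pipette tip box, 118 x 80 x 59 mm; origin under its middle.
- buffer_bottle: Bystander, to be left alone: amber bottle, 60 mm wide, 130 mm high; origin under its middle.
- reagent_jar: Bystander, to be left alone: small capped jar, 52 mm wide, 75 mm high; origin under its middle.
- tube_rack: Bystander, to be left alone: white rack with glass tubes, 60 x 106 x 88 mm; origin under its middle.
- pen: Bystander, to be left alone: dark pen, 130 mm long, 10 mm thick; origin under its middle.
Mind the look-alikes: they are no part of the job. Of the things that look like the pipette, the smaller one is meant.

How it is judged:
On the way, in this order (a step that is already met when the one before it is completed fails the run):
1. the empty holder stands at the front of the stand, and is still, while the pipette is still on the charger (horizontal distance between free_place and carousel_front below 0.01 m and velocity of joint rotor between -0.05 and 0.05 rad/s and distance of pipette_center from where it was at the start of the episode below 0.03 m), for 0.2 s.
2. the pipette has been taken off the charger by the gripper (distance of pipette_center from where it was at the start of the episode above 0.05 m and contact force between the fingers and pipette above 1 N), for 0.2 s.
At the end, for the whole second after the job is handed in: The empty holder is at the front (within 10 mm) and the pipette hangs on it, released and at rest: finger rest on the lip (-3 to 9 mm behind its front face, within 6 mm sideways, within 16 mm of the nominal lip height), tilted less than 0.12 rad, borne by the carousel (horizontal distance between free_place and carousel_front below 0.01 m and x of pipette_hook in the frame of free_place between -0.003 and 0.009 m and y of pipette_hook in the frame of free_place between -0.006 and 0.006 m and z of pipette_hook in the frame of free_place between -0.016 and 0.016 m and angle between pipette_center's own z axis and vertical below 0.12 rad and contact force between pipette and carousel above 0.5 N and linear speed of pipette below 0.02 m/s and angular speed of pipette below 0.2 rad/s); the robot touches nothing.
It fails at once if the pipette is pressed against the carousel with more than 12 N (contact force between pipette and carousel above 12 N).
It fails at once if the pipette is dropped (falls out of the fingers at more than 0.2 m/s, a fall of about 2 mm) (contact force between the fingers and pipette below 0.1 N and linear speed of pipette above 0.2 m/s).
It fails at once if another pipette is swung out by more than 0.3 rad (value of joint any of hung1, hung2, hung3, hung4, hung5 above 0.3 rad).
It fails at once if a bystander is moved by more than 30 mm (distance of any of beaker, cuvette_rack, tip_box, buffer_bottle, reagent_jar, tube_rack, pen from where it was at the start of the episode above 0.03 m).
It also fails if it takes over 67 s, if anything falls off the work surface, if the arm or the gripper's body presses on something with over 40 N, if the wrist force passes 120 N, or if a joint passes its speed limit or range.

## Working session

There is one attempt and no reset: what is moved stays moved. The work goes in short steps, Python scripts to look and compute and a tool call to move; the robot and the scene stay as the last step left them, time stands still between calls to the robot, and variables do not carry over. Pictures are saved under pics/ and viewed, and the job is handed in when it is done.

Besides the shell and the picture viewer there is one more tool, called after "Emit:" as name(argument=value, ...) on one line, values as JSON. apply_moves: Moves the arm, as the interface text tells. Its arguments: {"type":"object","properties":{"increments":{"type":"array","items":{"type":"array","items":{"type":"number"}}},"newtons":{"type":"number"}},"required":["increments"]}

```bash
ls; mkdir -p pics; python3 - <<'E'
from rig import ctrl
import cv2,numpy as np
o=ctrl.get_obs();print(o)
for n in ["scene","top","wrist"]:
    c=ctrl.capture(n);cv2.imwrite(f"pics/{n}0.png",c["frame"]);np.savez(f"{n}0.npz",**c)
    print(n,c["mtx"],c["origin"],c["orientation"],c.keys())
E
```

```text
pics
{'time': 0.0, 'joint_pos': array([-1.42911742,  0.47780312,  0.02232581,  1.55647228, -0.01150492,
        1.10929233, -0.08312215]), 'qd': array([-8.00854381e-05,  1.33584462e-03, -4.96222054e-04, -4.94414348e-04,
       -7.22551495e-04,  1.28105492e-03, -4.96987345e-04]), 'effort': array([-3.07501878e-04, -5.96437633e+01,  1.60755102e+00, -2.81199092e+01,
        1.24006905e-02,  9.21606144e-03,  3.10900668e-05]), 'ee_pos': array([0.16676746, 0.65378281, 0.40371433]), 'tcp_rot': array([-0.43426083,  0.55887291,  0.43339044,  0.55789903]), 'force': array([ 0.41349289, -0.28919914,  2.03592965]), 'torque': array([0.01201607, 0.05381393, 0.0316288 ]), 'finger_gap': 1.0003808892800512}
scene [[488.69363357   0.         316.15829364]
 [  0.         488.69363357 198.11664916]
 [  0.           0.           1.        ]] [ 1.36280693 -1.16714627  1.04315684] [0.44654968 0.15406064 0.28013184 0.83569423] dict_keys(['frame', 'range_z', 'mtx', 'origin', 'orientation'])
top [[381.7541643    0.         316.22732614]
 [  0.         381.7541643  199.31585857]
 [  0.           0.           1.        ]] [ 0.40489134 -0.13074318  1.43896696] [ 0.04261822 -0.0463878  -0.7022079   0.70917975] dict_keys(['frame', 'range_z', 'mtx', 'origin', 'orientation'])
wrist [[309.70691629   0.         319.78548613]
 [  0.         309.70691629 199.38290528]
 [  0.           0.           1.        ]] [0.09652584 0.67234941 0.37258564] [-0.11318152 -0.08651963  0.60724531  0.78163766] dict_keys(['frame', 'range_z', 'mtx', 'origin', 'orientation'])
```

View pics/scene0.png

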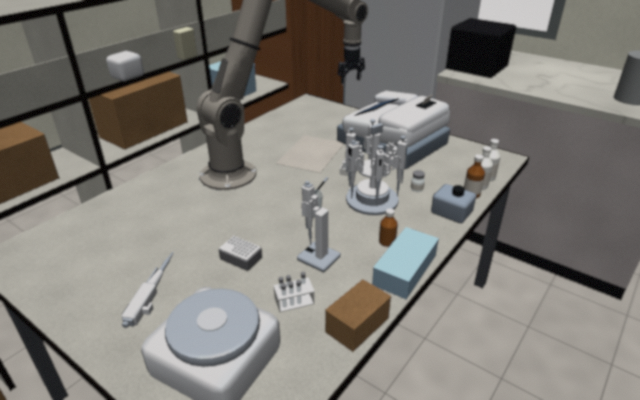

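View pics/top0.png

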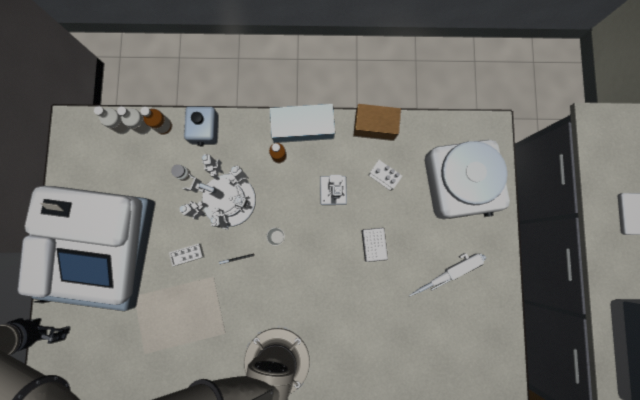

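View pics/wrist0.png

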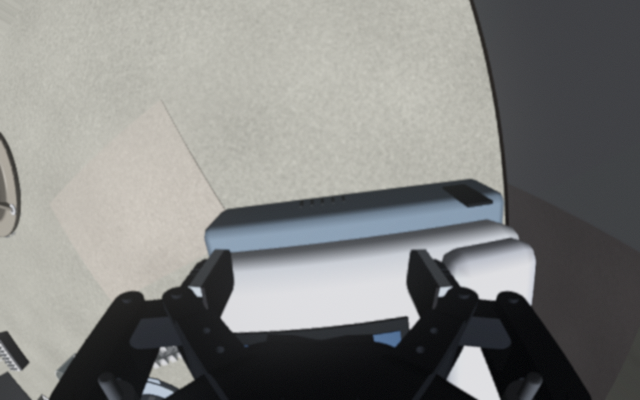

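```bash
cat > h.py <<'E'
import numpy as np,cv2
from scipy.spatial.transform import Rotation as R
def load(n): 
    d=np.load(n); return {k:d[k] for k in d.files}
def pts(c):
    m=c["mtx"];h,w=c["range_z"].shape;v,u=np.mgrid[0:h,0:w];z=c["range_z"]
    p=np.stack([(u-m[0,2])/m[0,0]*z,-(v-m[1,2])/m[1,1]*z,-z],-1)
    return p@R.from_quat(c["orientation"]).as_matrix().T+c["origin"]
def proj(c,P):
    q=(np.atleast_2d(P)-c["origin"])@R.from_quat(c["orientation"]).as_matrix()
    m=c["mtx"];return np.stack([m[0,2]+m[0,0]*q[:,0]/-q[:,2],m[1,2]-m[1,1]*q[:,1]/-q[:,2]],-1)
def ray(c,u,v,z):
    m=c["mtx"];d=R.from_quat(c["orientation"]).as_matrix()@np.array([(u-m[0,2])/m[0,0],-(v-m[1,2])/m[1,1],-1])
    return c["origin"]+d*(z-c["origin"][2])/d[2]
E
python3 - <<'E'
from h import *
c=load("top0.npz");f=c["frame"]
a=cv2.resize(f[140:250,150:370],(800,400),interpolation=cv2.INTER_CUBIC);cv2.imwrite("pics/topcrop.png",a)
s=load("scene0.npz")["frame"]
cv2.imwrite("pics/scrop.png",cv2.resize(s[110:290,270:450],(600,600),interpolation=cv2.INTER_CUBIC))
P=pts(c)
# carousel heights
for (u0,u1,v0,v1) in [(170,265,145,235),(315,352,165,212)]:
    Q=P[v0:v1,u0:u1]; 
    hm=np.clip(Q[...,2]/0.33*255,0,255).astype(np.uint8)
    cv2.imwrite(f"pics/h{u0}.png",cv2.resize(cv2.applyColorMap(hm,cv2.COLORMAP_JET),None,fx=7,fy=6,interpolation=cv2.INTER_NEAREST))
E
```

```text
(no output)
```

View pics/topcrop.png

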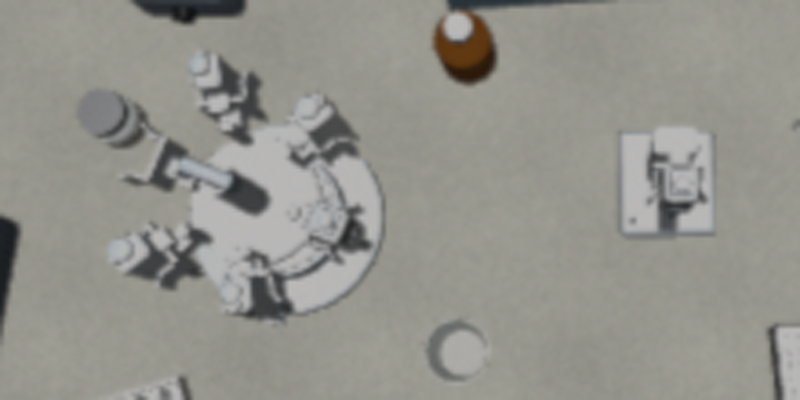

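View pics/scrop.png

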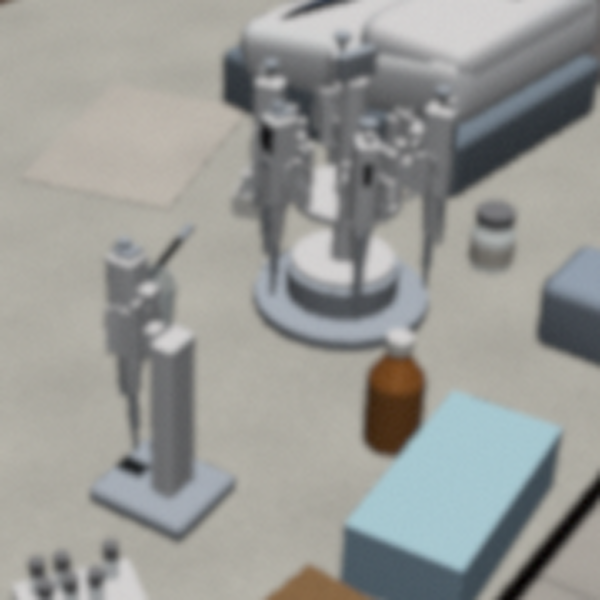

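View pics/h170.png

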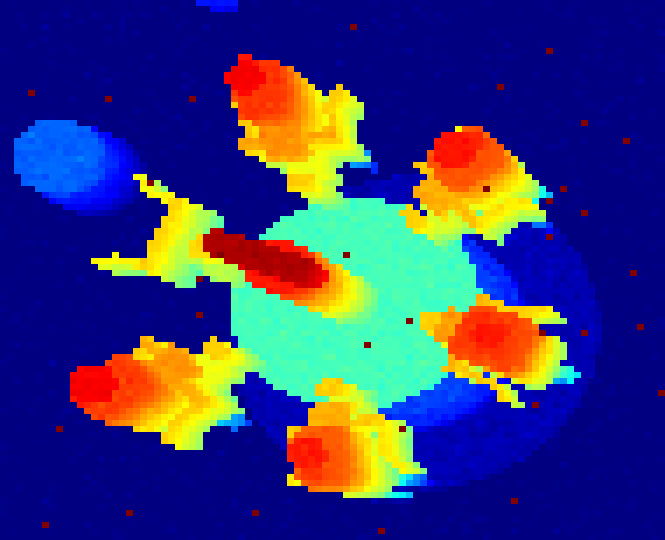

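View pics/h315.png

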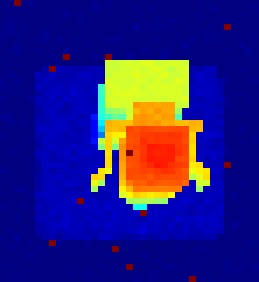

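```bash
python3 - <<'E'
from h import *
c=load("top0.npz");P=pts(c);Z=P[...,2]
V,U=np.mgrid[0:400,0:640]
def sel(u0,u1,v0,v1,z0,z1):
    m=(U>=u0)&(U<u1)&(V>=v0)&(V<v1)&(Z>z0)&(Z<z1);return P[m]
k=sel(195,222,175,200,.305,.33);print("knob",len(k),k.mean(0),k.min(0),k.max(0))
print(cv2.minAreaRect((k[:,:2]*1000).astype(np.float32)))
d=sel(170,265,145,235,.12,.2);
b=sel(170,265,145,235,.012,.024)
print("midplate z hist",np.percentile(d[:,2],[5,50,95]))
# circle fit rotor disk at teal height
h=np.histogram(d[:,2],20);print(h)
def circ(q):
    A=np.c_[2*q[:,:2],np.ones(len(q))];s=np.linalg.lstsq(A,(q[:,:2]**2).sum(1),rcond=None)[0];return s[:2],np.sqrt(s[2]+s[0]**2+s[1]**2)
zm=np.median(d[:,2]);m=((abs(Z-zm)<.008)&(U>200)&(U<240)&(V>172)&(V<215)).astype(np.uint8)
pp=P[m>0];hull=cv2.convexHull((pp[:,:2]*1000).astype(np.float32))[:,0];print("rotor disk",circ(hull))
bh=cv2.convexHull((b[:,:2]*1000).astype(np.float32))[:,0];sel_=bh[(bh[:,0]<0.5e3)|True];print("base",circ(sel_),bh.round())
# pipettes heads: top parts
m=((Z>.255)&(Z<.31)&(U>170)&(U<265)&(V>145)&(V<235)).astype(np.uint8)
n,l,st,ce=cv2.connectedComponentsWithStats(m)
for i in range(1,n):
    if st[i,4]>15:
        q=P[l==i];t=q[q[:,2]>q[:,2].max()-.012];print(i,st[i,4],q.mean(0).round(4),"top",t.mean(0).round(4),np.degrees(cv2.minAreaRect((q[:,:2]*1000).astype(np.float32))[2]*0+0),cv2.minAreaRect((q[:,:2]*1000).astype(np.float32)))
# charger
for a in [(315,352,160,212,.22,.25),(315,352,160,212,.255,.34),(315,352,160,212,.27,.34),(310,355,160,212,.012,.026)]:
    q=sel(*a);print(a,len(q),q.mean(0).round(4),q.min(0).round(4),q.max(0).round(4),cv2.minAreaRect((q[:,:2]*1000).astype(np.float32)))
E
```

```text
knob 76 [0.57984668 0.19028082 0.3154538 ] [0.56715373 0.16887899 0.30688884] [0.5931525  0.21370355 0.32232458]
((580.5597534179688, 191.9033966064453), (46.66813659667969, 13.76574993133545), 69.15575408935547)
midplate z hist [0.14269036 0.14857619 0.19583615]
(array([  1,   1,   5,   3,  16, 195, 382, 101,  14,  11,  19,  15,  33,
        25,  41,  44,  46,  46,  55,  50]), array([0.121907  , 0.12581026, 0.12971352, 0.13361678, 0.13752004,
       0.14142329, 0.14532655, 0.14922981, 0.15313307, 0.15703633,
       0.16093959, 0.16484284, 0.1687461 , 0.17264936, 0.17655262,
       0.18045588, 0.18435914, 0.18826239, 0.19216565, 0.19606891,
       0.19997217]))
rotor disk (array([583.70839351, 195.58558686]), np.float64(62.63131642108609))
base (array([604.43126817, 225.09681314]), np.float64(128.66622134392244)) [[695. 348.]
 [653. 372.]
 [515. 266.]
 [511. 262.]
 [507. 257.]
 [474. 208.]
 [486. 164.]
 [490. 153.]
 [501. 130.]
 [512. 120.]
 [524. 110.]
 [535. 103.]
 [554.  95.]
 [576.  92.]
 [592.  93.]
 [607.  97.]
 [629. 105.]
 [641. 113.]
 [644. 117.]
 [679. 190.]]
1 90 [0.6732 0
[... 1123 characters left out ...]
, 48.95602035522461), 78.05509948730469)
(315, 352, 160, 212, 0.255, 0.34) 88 [ 0.5814 -0.2007  0.269 ] [ 0.5678 -0.2136  0.2572] [ 0.5964 -0.188   0.2829] ((582.1204833984375, -200.66177368164062), (28.575319290161133, 25.425580978393555), 1.1785860061645508)
(315, 352, 160, 212, 0.27, 0.34) 37 [ 0.5825 -0.2017  0.2752] [ 0.5728 -0.2096  0.2701] [ 0.592  -0.1939  0.2829] ((582.4024047851562, -201.73609924316406), (19.151403427124023, 15.712021827697754), 0.2482071816921234)
(310, 355, 160, 212, 0.012, 0.026) 451 [ 0.6135 -0.1947  0.0184] [ 0.5672 -0.2497  0.0121] [ 0.6755 -0.1509  0.0251] ((621.2766723632812, -200.52249145507812), (107.97746276855469, 98.70793151855469), 0.3144259452819824)
```

```bash
python3 - <<'E'
from h import *
from rig import ctrl
o=ctrl.get_obs();T=R.from_quat(o["tcp_rot"]).as_matrix();print("tool axes cols\n",T.round(3))
c=load("wrist0.npz");W=R.from_quat(c["orientation"]).as_matrix();print("cam",W.round(3));print("cam in tool",(T.T@(c["origin"]-o["ee_pos"])).round(4));print((T.T@W).round(3))
q=np.array([[674.2,207.5],[641,116],[546.2,100.3],[485,175.1],[517.7,264.9]])
A=np.c_[2*q,np.ones(5)];s=np.linalg.lstsq(A,(q**2).sum(1),rcond=None)[0];print(s[:2],np.sqrt(s[2]+s[0]**2+s[1]**2))
a=np.degrees(np.arctan2(*(q-s[:2]).T[::-1]));print(a, [(x-y)for x,y in zip(a,[10,-50,-110,-170,130])])
# base detail, 6x
f=c=load("top0.npz")["frame"];cv2.imwrite("pics/basecrop.png",cv2.resize(f[170:235,190:270],(800,600),interpolation=cv2.INTER_CUBIC))
E
```

```text
tool axes cols
 [[-0.    -0.969  0.247]
 [-0.001  0.247  0.969]
 [-1.    -0.    -0.001]]
cam [[ 0.248 -0.93  -0.273]
 [ 0.969  0.237  0.072]
 [-0.002 -0.282  0.959]]
cam in tool [0.0314 0.0727 0.0006]
[[ 0.001  0.282 -0.959]
 [-0.     0.959  0.282]
 [ 1.     0.     0.001]]
[579.67676773 190.68390886] 96.33409454922624
[  10.08762591  -50.61045624 -110.32383137 -170.65286072  129.86476136] [np.float64(0.08762591351389659), np.float64(-0.6104562412836714), np.float64(-0.323831370547623), np.float64(-0.6528607168773988), np.float64(-0.1352386424780434)]
```

View pics/basecrop.png

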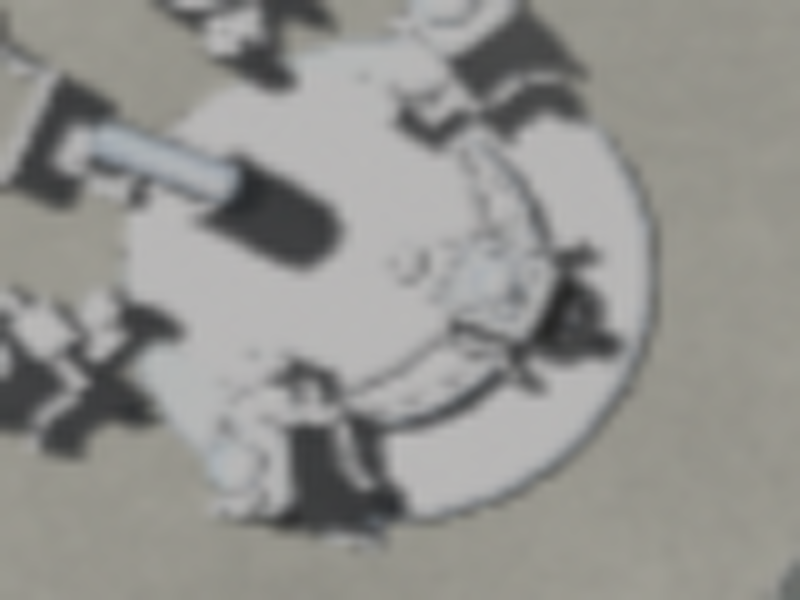

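Emit:
apply_moves(increments=[[0,-20,60,0,0,0,85],[30,-70,100,0,0,0,85],[60,-130,110,0,0,0,85],[90,-185,110,0,0,0,60],[120,-240,110,0,0,0,60],[150,-295,110,0,0,0,60],[180,-350,110,0,0,0,60],[210,-405,110,0,0,0,60],[235,-460,110,0,0,0,60],[250,-510,110,0,0,0,60]])

```text
time: 1.4
ee_pos: [0.417, 0.1432, 0.5147]
tcp_rot: [-0.434, 0.558, 0.434, 0.559]
force: [0.6, -0.3, -1.1]
finger_gap: 0.704
```

```bash
python3 - <<'E'
from h import *
from rig import ctrl
o=ctrl.get_obs();print(o["time"],o["ee_pos"],o["joint_pos"].round(3),o["force"])
c=ctrl.capture("wrist");cv2.imwrite("pics/w1.png",c["frame"]);np.savez("w1.npz",**c)
E
```

```text
1.4 [0.41701673 0.14318499 0.51469997] [-0.878 -0.041  0.398  1.954  0.017  1.226  0.834] [ 0.60763656 -0.34638263 -1.08918523]
```

View pics/w1.png

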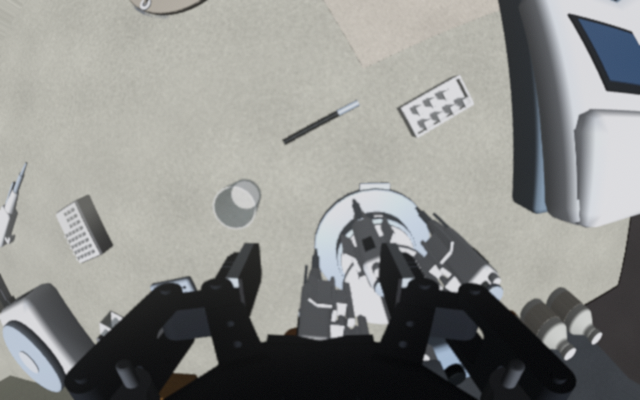

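```bash
cat >> h.py <<'E'
def fray(c,u,v):
    m=c["mtx"];x,y=u-m[0,2],v-m[1,2];r=np.hypot(x,y);t=r/m[0,0]
    d=np.array([np.sin(t)*x/max(r,1e-9),-np.sin(t)*y/max(r,1e-9),-np.cos(t)]);return R.from_quat(c["orientation"]).as_matrix()@d
def fz(c,u,v,z):
    d=fray(c,u,v);return c["origin"]+d*(z-c["origin"][2])/d[2]
def fproj(c,P):
    q=(np.atleast_2d(P)-c["origin"])@R.from_quat(c["orientation"]).as_matrix();x,y,z=q[:,0],-q[:,1],-q[:,2];r=np.hypot(x,y);t=np.arctan2(r,z)*c["mtx"][0,0]
    return np.stack([c["mtx"][0,2]+t*x/r,c["mtx"][1,2]+t*y/r],-1)
E
python3 - <<'E'
from h import *
c=load("w1.npz");f=c["frame"]
g=cv2.resize(f[165:305,290:490],(800,560),interpolation=cv2.INTER_CUBIC);cv2.imwrite("pics/w1c.png",g)
E
```

```text
(no output)
```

View pics/w1c.png

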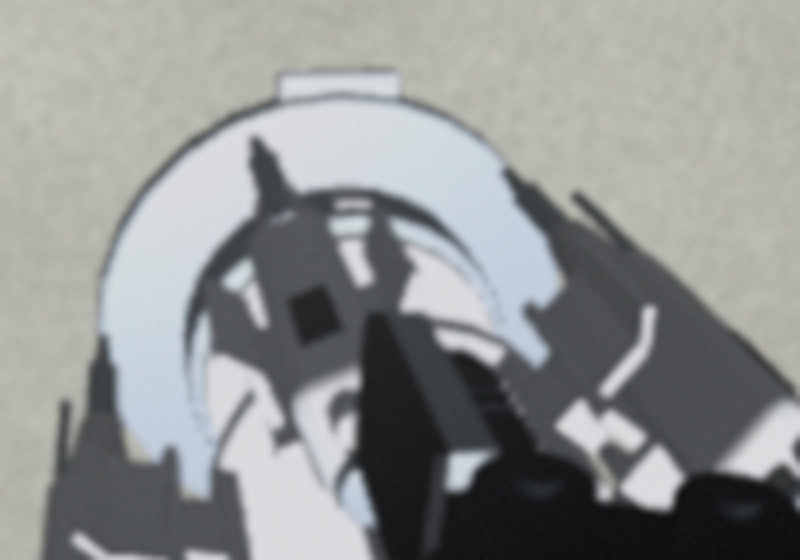

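```bash
python3 - <<'E'
from h import *
c=load("w1.npz")
def p(x,y,z): return fz(c,290+x/4,165+y/4,z)[:2]*1000
B=np.array([p(x,y,.018) for x,y in [(100,300),(112,245),(150,185),(190,145),(240,112),(430,107),(470,130),(505,162)]])
A=np.c_[2*B,np.ones(len(B))];s=np.linalg.lstsq(A,(B**2).sum(1),rcond=None)[0];r=np.sqrt(s[2]+s[0]**2+s[1]**2);print("circ",s[:2],r)
L=[p(278,75,.018),p(400,71,.018),p(280,100,.018),p(400,97,.018)];print(L)
for a in [np.array([580,191.]),s[:2]]:
    for q in [p(339,73,.018),p(353,204,.055),p(353,204,.045)]: print(a,q,np.degrees(np.arctan2(*(q-a)[::-1])),np.hypot(*(q-a)))
d=L[1]-L[0];print("tab edge normal",np.degrees(np.arctan2(d[1],d[0]))+90)
print(c["range_z"][183,375], c["range_z"][216,378])
E
```

```text
circ [576.25735286 194.13195455] 96.32848170261488
[array([470.1304085 , 193.79168493]), array([480.30742192, 241.31432842]), array([480.13087805, 192.39117219]), array([490.67741062, 239.30037753])]
[580. 191.] [475.19481445 217.35129093] 165.8866058269313 108.06718952633531
[580. 191.] [515.24172205 208.17386873] 165.14708820420867 66.99683821314932
[580. 191.] [519.17368875 209.25669508] 163.29314980759665 63.507063037958616
[576.25735286 194.13195455] [475.19481445 217.35129093] 167.06072301473438 103.69558453739597
[576.25735286 194.13195455] [515.24172205 208.17386873] 167.03981627711238 62.610562667988006
[576.25735286 194.13195455] [519.17368875 209.25669508] 165.1600523879688 59.05338673431648
tab edge normal 167.91263228251626
0.48425028 0.46446097
```

Emit:
apply_moves(increments=[[15,5,6,0,0,-0.18,50],[35,10,6,0,0,-0.36,50],[55,16,6,0,0,-0.54,50],[75,22,6,0,0,-0.72,50],[95,28,6,0,0,-0.9,50],[115,34,6,0,0,-1.08,50],[135,40,6,0,0,-1.26,50],[150,44,6,0,0,-1.44,50],[163,48,6,0,0,-1.62,50],[163,48,6,0,0,-1.675,50]])

```text
time: 2.7
ee_pos: [0.5799, 0.1941, 0.52]
tcp_rot: [0.125, 0.696, -0.126, 0.696]
force: [0.2, 0.8, -0.3]
finger_gap: 0.583
```

```bash
python3 - <<'E'
from h import *
from rig import ctrl
o=ctrl.get_obs();print(o["time"],o["ee_pos"],o["joint_pos"].round(3),o["force"]);T=R.from_quat(o["tcp_rot"]).as_matrix();print(T.round(3))
c=ctrl.capture("wrist");cv2.imwrite("pics/w2.png",c["frame"]);np.savez("w2.npz",**c)
print("expected grasp pt px",fproj(c,o["ee_pos"]+T[:,0]*.155))
for a in (0.02425,-0.02425): print(fproj(c,np.array([.58,.192,.318])+a*np.array([np.cos(np.radians(69.7)),np.sin(np.radians(69.7)),0])))
E
```

```text
2.7 [0.57989947 0.19414049 0.51995653] [-0.877  0.318  0.595  1.596 -0.183  1.285 -0.61 ] [ 0.15592003  0.77763231 -0.29485489]
[[-0.001  0.349  0.937]
 [-0.001  0.937 -0.349]
 [-1.    -0.001 -0.   ]]
expected grasp pt px [[321.82538854 274.45191203]]
[[322.92761069 198.59147217]]
[[322.87773597 272.37540581]]
```

View pics/w2.png

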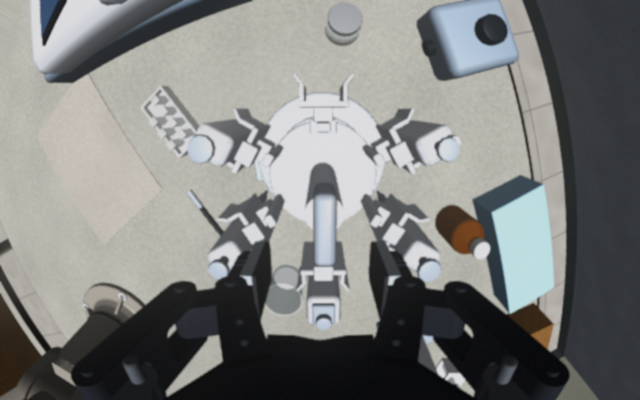

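```bash
python3 - <<'E'
from h import *
c=load("w2.npz");f=c["frame"];z=c["range_z"]
print(z[180:290:6,324])
print(z[230,300:345:2])
g=cv2.resize(f[150:300,260:390],(624,600)[::1],interpolation=cv2.INTER_CUBIC) if False else cv2.resize(f[150:300,260:390],(520,600),interpolation=cv2.INTER_CUBIC);cv2.imwrite("pics/w2c.png",g)
# per pixel 3D for height>0.31
P=[]
d0=c["origin"]
for v in range(170,300):
    for u in range(295,355):
        if z[v,u]>0:
            d=fray(c,u,v); W=R.from_quat(c["orientation"]).as_matrix(); cz=-(W[:,2]@d); p=d0+d*z[v,u]/cz
            if .306<p[2]<.33: P.append(p)
P=np.array(P);print(len(P),P.mean(0),cv2.minAreaRect((P[:,:2]*1000).astype(np.float32)))
E
```

```text
[0.256284   0.19844903 0.18262456 0.17922683 0.17888534 0.18018882
 0.18065341 0.18140957 0.18395421 0.18550561 0.18522197 0.18689446
 0.18790075 0.1884504  0.19037981 0.27890506 0.2808839  0.27891383
 0.27021334]
[0.526322   0.5256295  0.5260822  0.52518934 0.5259866  0.5258291
 0.5258875  0.18620192 0.18493937 0.18371205 0.18257445 0.18315116
 0.18317656 0.1831205  0.18375193 0.18341465 0.18521175 0.18465024
 0.52606    0.52575225 0.524107   0.5255544  0.52578294]
1708 [0.58278979 0.19725826 0.3165878 ] ((582.0289306640625, 194.95965576171875), (47.53236389160156, 13.895792961120605), 69.35724639892578)
```

View pics/w2c.png

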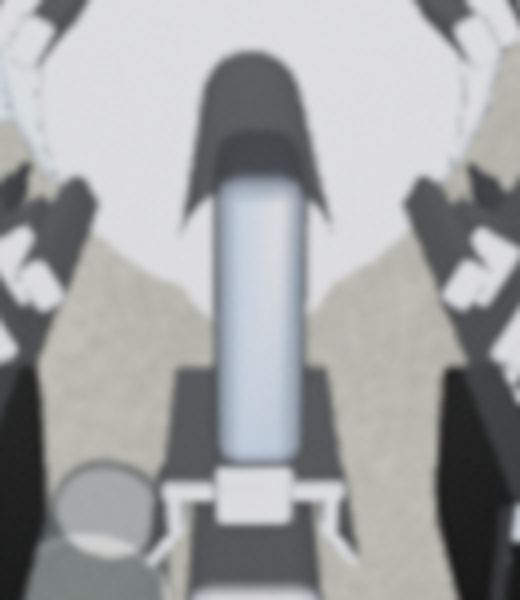

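Emit:
apply_moves(increments=[[2,1,-20,0,0,0,50],[2,1,-45,0,0,0,50],[2,1,-60,0,0,0,50],[2,1,-60,0,0,0,50],[2,1,-60,0,0,0,14],[2,1,-60,0,0,0,10],[2,1,-60,0,0,0,8],[2,1,-60,0,0,0,8],[2,1,-60,0,0,0,8]], newtons=60)

```text
time: 3.88
ee_pos: [0.5823, 0.194, 0.462]
tcp_rot: [0.125, 0.695, -0.124, 0.697]
force: [4.6, -1.6, 4.7]
finger_gap: 0.151
```

Emit:
apply_moves(increments=[[0,0,0,0,0,0.08,8],[0,0,0,0,0,0.2,8],[0,0,0,0,0,0.34,8],[0,0,0,0,0,0.48,8],[0,0,0,0,0,0.62,8],[0,0,0,0,0,0.76,8],[0,0,0,0,0,0.9,8]])

```text
time: 4.75
ee_pos: [0.582, 0.1939, 0.4619]
tcp_rot: [-0.192, 0.68, 0.192, 0.681]
force: [2.7, -0.9, 4.8]
finger_gap: 0.153
```

Emit:
apply_moves(increments=[[0,0,0,0,0,0.14,8],[0,0,0,0,0,0.28,8],[0,0,0,0,0,0.42,8],[0,0,0,0,0,0.56,8],[0,0,0,0,0,0.7,8],[0,0,0,0,0,0.82,8],[0,0,0,0,0,0.82,8],[0,0,0,0,0,0.82,8],[0,0,0,0,0,0.82,8]])

```text
time: 5.88
ee_pos: [0.5818, 0.1937, 0.4619]
tcp_rot: [-0.447, 0.548, 0.446, 0.549]
force: [1.3, -2.9, 5.6]
finger_gap: 0.153
```

```bash
python3 - <<'E'
from h import *
from rig import ctrl
o=ctrl.get_obs();T=R.from_quat(o["tcp_rot"]).as_matrix();print(o["time"],o["ee_pos"],T.round(3),np.degrees(np.arctan2(T[1,2],T[0,2]))+90,o["force"],o["torque"],o["joint_pos"].round(2))
c=ctrl.capture("top");np.savez("top3.npz",**c);cv2.imwrite("pics/top3.png",cv2.resize(c["frame"][140:250,150:370],(800,400),interpolation=cv2.INTER_CUBIC))
E
```

```text
5.875 [0.58181623 0.19366397 0.46192086] [[ 0.002 -0.979  0.204]
 [-0.     0.204  0.979]
 [-1.    -0.002  0.   ]] 168.25025645134738 [ 1.3021619  -2.90043197  5.5885227 ] [-0.50091163 -0.20992708  0.09315648] [-0.61  0.33  0.25  1.66 -0.08  1.16  1.02]
```

View pics/top3.png

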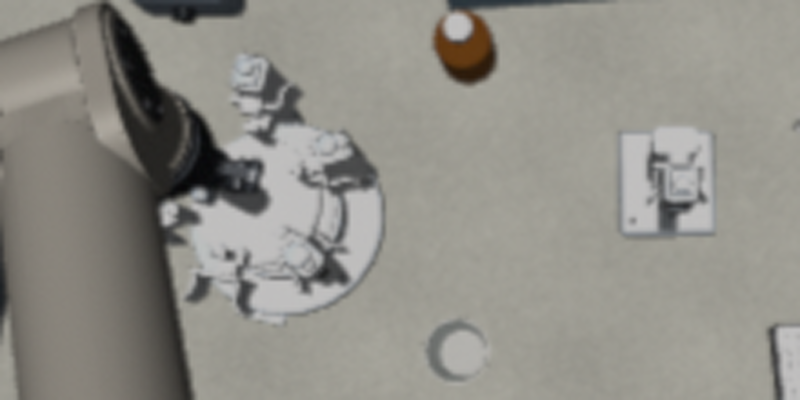

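Emit:
apply_moves(increments=[[0,0,0,0,0,0,25],[0,0,0,0,0,0,45],[0,0,0,0,0,0,50],[0,0,0,0,0,0,50],[0,0,20,0,0,0,50],[0,0,60,0,0,0,50],[-30,6,75,0,0,0,50],[-80,16,75,0,0,0,50],[-120,25,75,0,0,0,50],[-120,25,75,0,0,0,50]])

```text
time: 7.18
ee_pos: [0.4591, 0.2203, 0.5361]
tcp_rot: [-0.447, 0.547, 0.448, 0.548]
force: [0.7, 0.5, 0.2]
finger_gap: 0.59
```

```bash
python3 - <<'E'
from h import *
from rig import ctrl
o=ctrl.get_obs();print(o["time"],o["ee_pos"],o["force"],o["joint_pos"].round(2))
c=ctrl.capture("wrist");cv2.imwrite("pics/w3.png",c["frame"]);np.savez("w3.npz",**c)
cv2.imwrite("pics/w3c.png",cv2.resize(c["frame"][130:330,220:420],(600,600),interpolation=cv2.INTER_CUBIC))
E
```

```text
7.175 [0.45911209 0.22031054 0.53614537] [0.71671554 0.47284027 0.19327392] [-0.75  0.09  0.19  1.78 -0.02  1.28  0.82]
```

View pics/w3c.png

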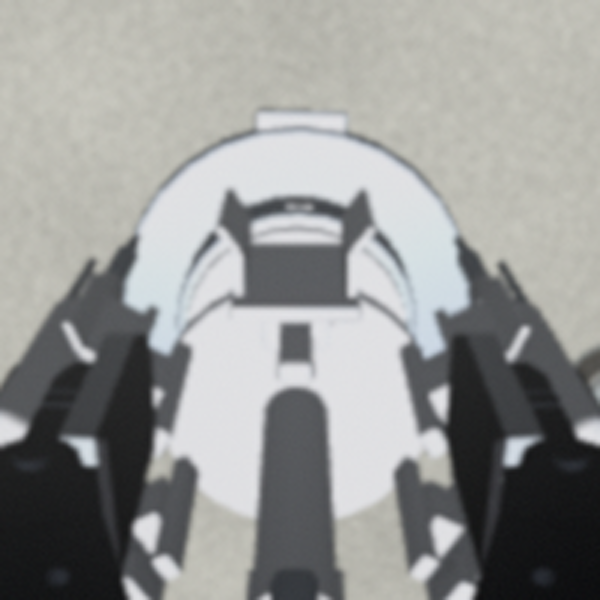

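```bash
cat >> h.py <<'E'
def fpts(c,u0,u1,v0,v1):
    W=R.from_quat(c["orientation"]).as_matrix();out=[]
    for v in range(v0,v1):
        for u in range(u0,u1):
            z=c["range_z"][v,u]
            if z>0:
                d=fray(c,u,v);out.append(np.r_[c["origin"]+d*z/-(W[:,2]@d),u,v])
    return np.array(out)
E
python3 - <<'E'
from h import *
c=load("w3.npz")
P=fpts(c,285,355,200,250)
a=np.radians(168);e=np.array([np.cos(a),np.sin(a)])   # outward
n=np.array([-np.sin(a),np.cos(a)])
A=np.array([582,195])/1000
r=(P[:,:2]-A)@e*1000;t=(P[:,:2]-A)@n*1000;z=P[:,2]*1000
for v in range(218,246,1):
    k=(P[:,4]==v)&(P[:,3]>300)&(P[:,3]<338);print(v,"r %.1f z %.1f"%(np.median(r[k]),np.median(z[k])), "u=305: %.1f %.1f"%(np.median(r[(P[:,4]==v)&(abs(P[:,3]-305)<3)]),np.median(z[(P[:,4]==v)&(abs(P[:,3]-305)<3)])))
k=(z>205)&(z<260)&(r>65)&(r<90)&(P[:,4]<236);q=t[k];print("lateral",np.percentile(q,[1,5,50,95,99]),len(q))
k=(z>214)&(r>68)&(r<86);print("lip t",t[k].min(),t[k].max(),np.percentile(r[k],[2,50,98]),np.percentile(z[k],[5,50,95,99]))
# yaw of plate front face: points at front
k=(z>175)&(z<222)&(abs(r-80)<4)&(abs(t)<13);print(len(r[k]),np.polyfit(t[k],r[k],1),np.median(r[k]))
# tab
for x,y in [(257,112),(346,112)]:
    p=fz(c,220+x/3,130+y/3,.018)*1000;print(p)
E
```

```text
218 r 80.5 z 178.0 u=305: 80.2 177.4
219 r 80.7 z 181.8 u=305: 80.6 181.8
220 r 79.6 z 182.0 u=305: 79.4 182.0
221 r 79.8 z 185.7 u=305: 79.5 185.3
222 r 80.1 z 189.5 u=305: 80.1 189.9
223 r 80.3 z 193.2 u=305: 80.3 193.5
224 r 80.4 z 196.6 u=305: 80.2 196.4
225 r 80.6 z 200.1 u=305: 80.6 200.3
226 r 79.8 z 200.8 u=305: 79.5 200.7
227 r 79.8 z 203.6 u=305: 79.8 204.0
228 r 80.1 z 207.2 u=305: 79.7 206.6
229 r 80.2 z 210.5 u=305: 79.9 209.9
230 r 80.4 z 213.6 u=305: 80.2 213.6
231 r 80.6 z 216.8 u=305: 80.7 217.2
232 r 79.6 z 217.0 u=305: 79.5 217.0
233 r 79.3 z 219.0 u=305: 79.3 219.1
234 r 78.3 z 219.3 u=305: 78.2 219.1
235 r 77.2 z 219.0 u=305: 77.2 219.3
236 r 76.1 z 219.0 u=305: 75.8 218.8
237 r 59.8 z 183.7 u=305: 44.1 147.6
238 r 58.8 z 184.3 u=305: 42.7 147.7
239 r 57.5 z 184.3 u=305: 41.6 148.3
240 r 56.3 z 184.5 u=305: 39.7 147.1
241 r 54.8 z 183.8 u=305: 38.3 147.0
242 r 53.9 z 184.3 u=305: 37.3 148.0
243 r 52.5 z 183.9 u=305: 35.8 147.6
244 r 51.4 z 184.2 u=305: 34.3 147.4
245 r 49.9 z 183.8 u=305: 32.6 146.9
lateral [-20.18289519 -19.16644977   1.38387052  21.84089876  22.94441546] 420
lip t -20.813578445121067 23.481102833635664 [75.60565638 78.90257757 80.96951149] [214.99405597 218.49894659 220.15993311 220.52583584]
462 [-4.91725928e-03  7.96862107e+01] 79.93134156366622
[471.21842247 195.8420394   18.        ]
[480.67992336 242.26556751  18.        ]
```

Emit:
apply_moves(increments=[[10,-40,0,0,0,0.02,60],[20,-95,0,0,0,0.05,60],[33,-150,0,0,0,0.08,60],[46,-205,0,0,0,0.11,60],[58,-260,0,0,0,0.14,60],[70,-315,0,0,0,0.17,60],[83,-370,0,0,0,0.19,60],[97,-420,0,0,0,0.206,60],[97,-420,0,0,0,0.206,60],[97,-420,0,0,0,0.206,60]])

```text
time: 8.48
ee_pos: [0.5589, -0.2012, 0.5353]
tcp_rot: [-0.5, 0.5, 0.5, 0.5]
force: [-0.2, -0.1, -0.6]
finger_gap: 0.698
```

```bash
python3 - <<'E'
from h import *
from rig import ctrl
o=ctrl.get_obs();print(o["time"],o["ee_pos"],o["force"],o["joint_pos"].round(2));print(R.from_quat(o["tcp_rot"]).as_matrix().round(4))
c=ctrl.capture("wrist");cv2.imwrite("pics/w4.png",c["frame"]);np.savez("w4.npz",**c)
cv2.imwrite("pics/w4c.png",cv2.resize(c["frame"][130:330,220:420],(600,600),interpolation=cv2.INTER_CUBIC))
c=ctrl.capture("top");np.savez("top4.npz",**c);cv2.imwrite("pics/top4.png",cv2.resize(c["frame"][140:250,150:370],(800,400),interpolation=cv2.INTER_CUBIC))
E
```

```text
8.475 [ 0.55888107 -0.201175    0.53526416] [-0.16030209 -0.06922511 -0.64494253] [-0.18  0.27  0.54  1.61 -0.14  1.3   1.95]
[[-8.e-04 -1.e+00 -1.e-04]
 [-3.e-04 -1.e-04  1.e+00]
 [-1.e+00  8.e-04 -3.e-04]]
```

View pics/w4c.png

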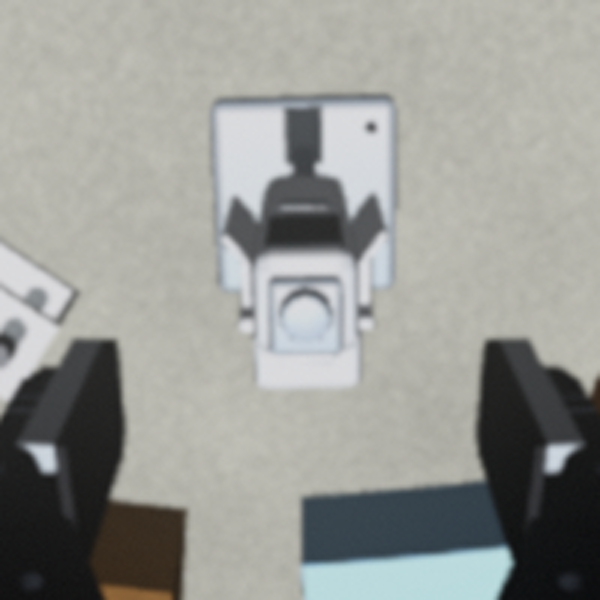

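View pics/top4.png

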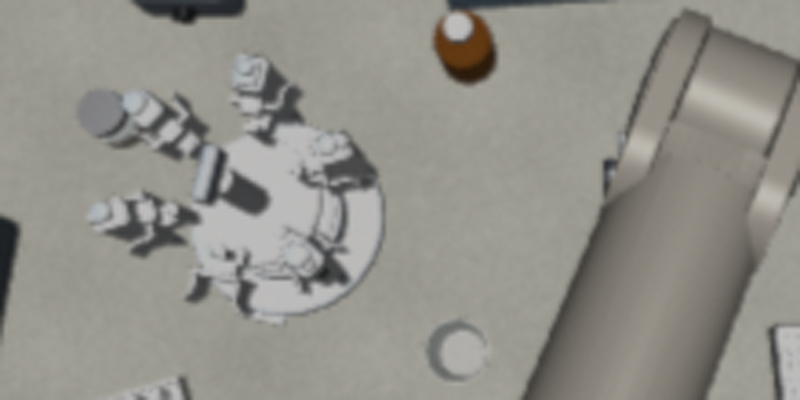

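```bash
python3 - <<'E'
from h import *
c=load("w4.npz");P=fpts(c,285,350,195,262);x,y,z=P[:,:3].T*1000
print(c["range_z"][130:262:1].shape)
for v in range(196,262,3):
    k=(P[:,4]==v)&(abs(P[:,3]-321.5)<2);print(v,x[k].mean().round(1),y[k].mean().round(1),z[k].mean().round(1))
def rep(n,k): 
    q=np.c_[x[k],y[k]].astype(np.float32);print(n,k.sum(),np.median(z[k]).round(1),x[k].min().round(1),x[k].max().round(1),y[k].min().round(1),y[k].max().round(1),cv2.minAreaRect(q))
for z0,z1 in [(276,290),(263,274),(255,290),(222,238)]: rep((z0,z1),(z>z0)&(z<z1))
k=(z>255)&(z<274);A=np.c_[x[k],y[k],np.ones(k.sum())];print("top plane",np.linalg.lstsq(A,z[k],rcond=None)[0])
# front face of head
k=(z>170)&(z<262)&(x<575)&(abs(y+201)<12);print(len(x[k]));print(np.polyfit(z[k],x[k],1),np.percentile(x[k],[5,50,95]))
# base edges
E
```

```text
(132, 640)
196 568.7 -198.9 211.2
199 570.2 -199.0 216.6
202 567.8 -199.0 234.3
205 568.4 -199.1 241.7
208 567.5 -199.1 253.0
211 568.5 -199.2 258.3
214 569.4 -199.2 263.2
217 571.5 -199.2 264.8
220 573.7 -199.2 265.9
223 574.5 -199.2 270.8
226 576.2 -199.2 273.0
229 576.2 -199.2 279.4
232 578.5 -199.2 280.0
235 580.8 -199.2 280.6
238 583.6 -199.2 280.0
241 586.3 -199.2 279.9
244 590.7 -199.2 276.0
247 595.3 -199.2 272.0
250 614.5 -199.0 237.7
253 638.8 -198.8 194.8
256 643.2 -198.7 193.6
259 647.1 -198.7 193.3
(276, 290) 231 279.6 575.5 589.2 -205.9 -192.5 ((581.5869750976562, -199.31971740722656), (13.631928443908691, 12.883200645446777), 60.54598617553711)
(263, 274) 822 266.9 568.6 598.4 -213.0 -184.4 ((583.5039672851562, -198.7469024658203), (29.64702606201172, 28.6506404876709), 0.443796843290329)
(255, 290) 1277 267.1 567.7 598.4 -214.7 -184.2 ((583.0394287109375, -199.4777374267578), (30.59758949279785, 30.370563507080078), 0.4758029282093048)
(222, 238) 230 232.8 567.5 615.9 -220.1 -178.0 ((591.7824096679688, -199.18222045898438), (48.29312515258789, 42.073486328125), 0.6875630617141724)
top plane [ 2.58230937e-01 -1.61498522e-02  1.13680789e+02]
492
[-3.31935933e-02  5.76864656e+02] [567.61663567 568.71826331 571.1856239 ]
```

```bash
python3 - <<'E'
from h import *
c=load("w4.npz");P=fpts(c,285,350,195,262);x,y,z=P[:,:3].T*1000
for s,k in [("L",(y>-184)&(y<-176)),("R",(y<-215)&(y>-223))]:
    k&=(z>215)&(z<245)
    i=np.argsort(P[k][:,4])
    for p in P[k][i][::3]: print(s,(p[:3]*1000).round(1),p[3:])
f=c["frame"];cv2.imwrite("pics/w4d.png",cv2.resize(f[195:265,285:350],(650,600),interpolation=cv2.INTER_CUBIC))
E
```

```text
L [ 580.1 -176.   217.4] [345. 209.]
L [ 580.7 -176.1  218.8] [345. 210.]
L [ 581.5 -176.1  219.4] [345. 211.]
L [ 582.3 -178.1  220. ] [343. 212.]
L [ 583.9 -179.9  218.2] [341. 213.]
L [ 583.5 -177.1  219.4] [344. 213.]
L [ 584.5 -179.   219.4] [342. 214.]
L [ 585.7 -179.9  219. ] [341. 215.]
L [ 585.6 -177.   219.3] [344. 215.]
L [ 586.6 -179.   219.5] [342. 216.]
L [ 587.6 -178.9  219.6] [342. 217.]
L [ 589.  -178.8  218.5] [342. 218.]
L [ 589.9 -178.8  219. ] [342. 219.]
L [ 591.1 -178.8  218.5] [342. 220.]
L [ 591.9 -178.8  219.1] [342. 221.]
L [ 593.1 -178.8  218.8] [342. 222.]
L [ 593.5 -178.9  220.5] [342. 223.]
L [ 595.  -178.8  219.4] [342. 224.]
L [ 596.2 -178.7  219. ] [342. 225.]
L [ 597.  -178.7  219.8] [342. 226.]
L [ 598.2 -178.7  219.4] [342. 227.]
L [ 598.8 -178.7  220.4] [342. 228.]
L [ 600.3 -178.6  219.5] [342. 229.]
L [ 601.2 -178.6  219.7] [342. 230.]
L [ 602.9 -178.5  218.2] [342. 231.]
L [ 603.5 -179.5  219.4] [341. 232.]
L [ 603.4 -180.7  222.3] [340. 233.]
L [ 603.8 -177.7  221.3] [343. 233.]
L [ 603.2 -179.   225.3] [342. 234.]
L [ 602.6 -180.2  229.2] [3
[... 1196 characters left out ...]
[ 600.  -219.2  220.1] [301. 229.]
R [ 600.4 -216.3  219.2] [304. 229.]
R [ 601.7 -217.3  218.5] [303. 230.]
R [ 602.2 -218.2  219.8] [302. 231.]
R [ 603.7 -219.3  218.9] [301. 232.]
R [ 603.9 -216.4  218.4] [304. 232.]
R [ 604.7 -218.3  219.2] [302. 233.]
R [ 604.1 -220.1  223.1] [300. 234.]
R [ 604.  -217.1  223.2] [303. 234.]
R [ 604.2 -219.   225.3] [301. 235.]
R [ 603.4 -215.9  227.3] [304. 235.]
R [ 604.1 -217.8  228.2] [302. 236.]
R [ 604.7 -219.7  229.3] [300. 237.]
R [ 604.4 -216.8  229.8] [303. 237.]
R [ 605.6 -218.7  229.5] [301. 238.]
R [ 605.5 -215.8  229.8] [304. 238.]
R [ 606.6 -217.8  229.7] [302. 239.]
R [ 607.3 -219.7  230.4] [300. 240.]
R [ 607.4 -216.8  230.2] [303. 240.]
```

View pics/w4d.png

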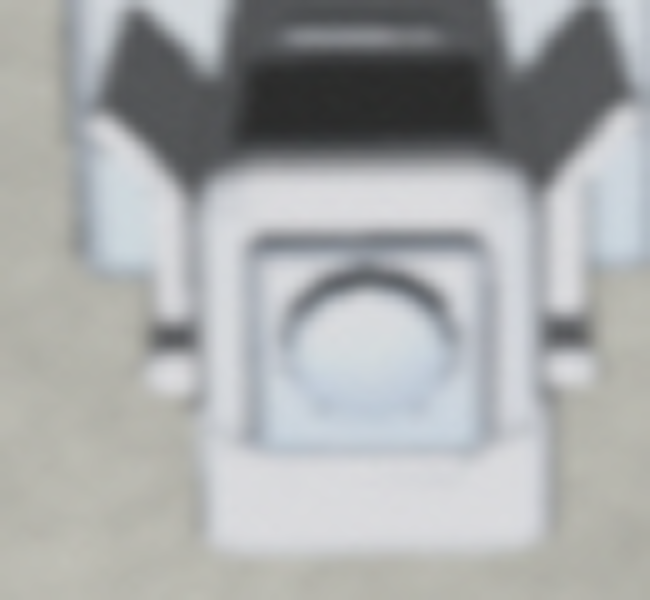

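Emit:
apply_moves(increments=[[24,2,-10,0,0,0,60],[24,2,-50,0,0,0,60],[24,2,-90,0,0,0,60],[24,2,-115,0,0,0,60],[24,2,-129,0,0,0,60],[24,2,-129,0,0,0,60],[24,2,-129,0,0,0,60]])

```text
time: 9.45
ee_pos: [0.5829, -0.1987, 0.408]
tcp_rot: [0.501, -0.499, -0.5, -0.5]
force: [-0.2, -0.1, -0.2]
finger_gap: 0.702
```

```bash
python3 - <<'E'
from h import *
from rig import ctrl
o=ctrl.get_obs();print(o["time"],o["ee_pos"],o["force"],o["joint_pos"].round(2))
c=ctrl.capture("wrist");cv2.imwrite("pics/w5.png",c["frame"]);np.savez("w5.npz",**c)
E
```

```text
9.45 [ 0.5829015  -0.19868878  0.40798599] [-0.19672278 -0.12324525 -0.22708604] [-0.15  0.41  0.5   1.73 -0.22  1.06  2.  ]
```

View pics/w5.png

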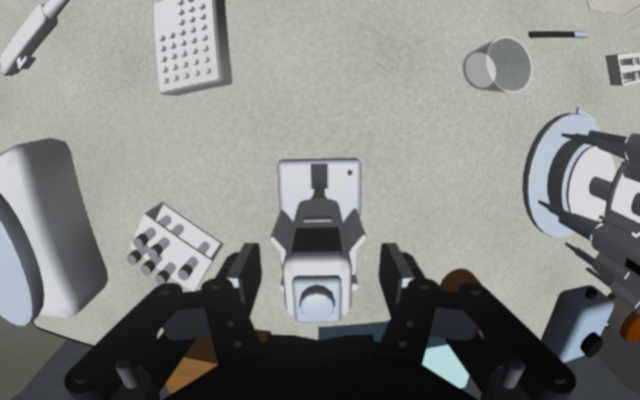

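Emit:
apply_moves(increments=[[0,0,-2,0,0,0,45],[0,0,-2,0,0,0,34],[0,0,-2,0,0,0,28],[0,0,-2,0,0,0,24],[0,0,-2,0,0,0,24],[0,0,-2,0,0,0,24]], newtons=40)

```text
time: 10.25
ee_pos: [0.5825, -0.1988, 0.405]
tcp_rot: [0.5, -0.5, -0.5, -0.5]
force: [-1.8, -0.0, 4.6]
finger_gap: 0.34
```

```bash
python3 - <<'E'
from h import *
from rig import ctrl
o=ctrl.get_obs();print(o["time"],o["ee_pos"],o["force"],o["torque"],o["finger_gap"])
E
```

```text
10.25 [ 0.5824689 -0.1987923  0.4050121] [-1.7885846  -0.00930455  4.57709359] [0.11961362 0.34251245 0.02915304] 0.3403045567444081
```

Emit:
apply_moves(increments=[[0,0,6,0,0,0,24],[0,0,16,0,0,0,24],[0,0,28,0,0,0,24],[0,0,36,0,0,0,24],[0,0,36,0,0,0,24],[-10,0,36,0,0,0,24],[-30,0,36,0,0,0,24],[-60,0,36,0,0,0,24],[-80,0,40,0,0,0,24],[-80,0,40,0,0,0,24]])

```text
time: 11.5
ee_pos: [0.5008, -0.1992, 0.4448]
tcp_rot: [-0.5, 0.5, 0.5, 0.5]
force: [1.8, 0.2, -1.5]
finger_gap: 0.347
```

```bash
python3 - <<'E'
from h import *
from rig import ctrl
o=ctrl.get_obs();print(o["time"],o["ee_pos"],o["force"],o["torque"],o["finger_gap"],o["joint_pos"].round(2))
c=ctrl.capture("wrist");cv2.imwrite("pics/w6.png",c["frame"]);np.savez("w6.npz",**c)
E
```

```text
11.5 [ 0.50083681 -0.19921695  0.44482417] [ 1.80457159  0.22408695 -1.54998171] [ 0.02137578 -0.0075355  -0.00205339] 0.34673376184924376 [-0.19  0.23  0.54  1.86 -0.13  1.09  1.97]
```

View pics/w6.png

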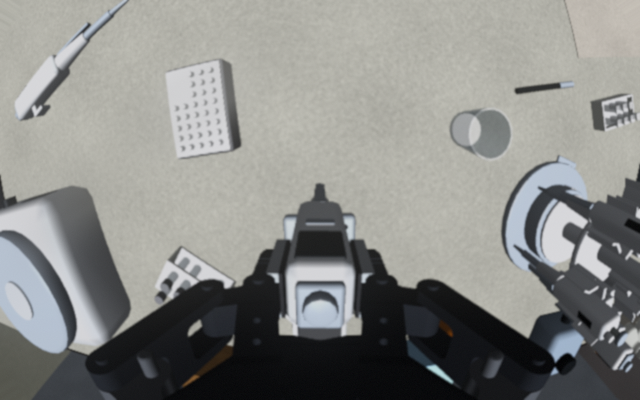

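```bash
python3 - <<'E'
from h import *
c=load("w6.npz");f=c["frame"]
cv2.imwrite("pics/w6c.png",cv2.resize(f[175:345,265:375],(388,600),interpolation=cv2.INTER_CUBIC))
ee=np.array([500.8,-199.2,444.8])
for n,u,v,z in [("tip",320,184,.085),("button",319.5,303,.321)]: print(n,(fz(c,u,v,z)*1000-ee).round(1))
P=fpts(c,280,360,230,335);x,y,z=P[:,:3].T*1000-ee[:,None]
for v in range(232,335,4):
    k=(P[:,4]==v)&(abs(P[:,3]-320)<3);print(v,x[k].mean().round(1),z[k].mean().round(1))
k=(z>-145)&(z<-120)&(abs(y)<20);print(x[k].min(),x[k].max(),y[k].min(),y[k].max())
E
```

```text
tip [   6.6    1.2 -359.8]
button [  -6.3    0.7 -123.8]
232 -13.5 -174.3
236 -14.2 -167.4
240 -14.0 -163.1
244 -13.8 -159.1
248 -14.5 -153.4
252 -14.3 -149.8
256 -14.0 -146.7
260 -13.3 -144.4
264 -12.5 -142.4
268 -11.9 -140.1
272 -10.5 -139.4
276 -9.1 -138.6
280 -7.1 -138.8
284 -7.6 -134.8
288 -6.3 -134.0
292 -7.0 -130.2
296 -7.1 -127.3
300 -6.3 -125.7
304 -4.9 -125.2
308 -3.0 -125.2
312 -1.2 -125.1
316 0.7 -125.1
320 2.6 -125.0
324 4.9 -125.3
328 102.0 -237.9
332 102.6 -233.3
-15.126368318081973 16.146395909559544 -16.11383567953166 17.402372000217895
```

View pics/w6c.png

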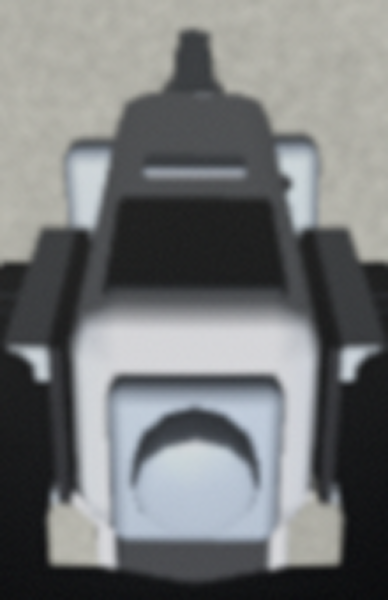

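Emit:
apply_moves(increments=[[-5,15,10,0,0.01,0,24],[-15,55,22,0,0.02,0,24],[-25,105,22,0,0.032,0,24],[-37,160,22,0,0.032,0,24],[-49,215,22,0,0.032,0,24],[-61,270,22,0,0.032,0,24],[-72,325,22,0,0.032,0,24],[-81,375,22,0,0.032,0,24],[-86,410,22,0,0.032,0,24],[-88,429,22,0,0.032,0,24]])

```text
time: 12.8
ee_pos: [0.4142, 0.2327, 0.4664]
tcp_rot: [-0.493, 0.507, 0.509, 0.491]
force: [0.4, -0.7, -2.1]
finger_gap: 0.348
```

Emit:
apply_moves(increments=[[0,0,0,0,0,-0.08,24],[0,0,0,0,0,-0.16,24],[0,0,0,0,0,-0.208,24],[0,0,0,0,0,-0.208,24],[0,0,0,0,0,-0.208,24]])

```text
time: 13.42
ee_pos: [0.4148, 0.23, 0.4666]
tcp_rot: [-0.437, 0.556, 0.454, 0.542]
force: [0.4, -0.1, -2.6]
finger_gap: 0.345
```

```bash
cat > st.py <<'E'
from h import *
from rig import ctrl
import sys
o=ctrl.get_obs();T=R.from_quat(o["tcp_rot"]).as_matrix();print(o["time"],(o["ee_pos"]*1000).round(2),"F",o["force"].round(2),"tq",o["torque"].round(2),o["finger_gap"].round(3),"yaw",np.degrees(np.arctan2(T[1,2],T[0,2])).round(2));print(T.round(4).tolist())
if len(sys.argv)>1:
    c=ctrl.capture("wrist");cv2.imwrite(f"pics/{sys.argv[1]}.png",c["frame"]);np.savez(sys.argv[1]+".npz",**c)
E
python3 st.py w7
```

```text
Traceback (most recent call last):
  File "st.py", line 4, in <module>
    o=ctrl.get_obs();T=R.from_quat(o["tcp_rot"]).as_matrix();print(o["time"],(o["ee_pos"]*1000).round(2),"F",o["force"].round(2),"tq",o["torque"].round(2),o["finger_gap"].round(3),"yaw",np.degrees(np.arctan2(T[1,2],T[0,2])).round(2));print(T.round(4).tolist())
                                                                                                                                                           ^^^^^^^^^^^^^^^^^^^^^
AttributeError: 'float' object has no attribute 'round'
```

```bash
sed -i 's/o\["finger_gap"\].round(3)/o["finger_gap"]/' st.py; python3 st.py w7
```

```text
13.425 [414.78 229.97 466.61] F [ 0.44 -0.1  -2.56] tq [ 0.07 -0.04  0.07] 0.3449893648625216 yaw 78.16
[[-0.0314, -0.9782, 0.2052], [0.0065, 0.2051, 0.9787], [-0.9995, 0.032, -0.0001]]
```

View pics/w7.png

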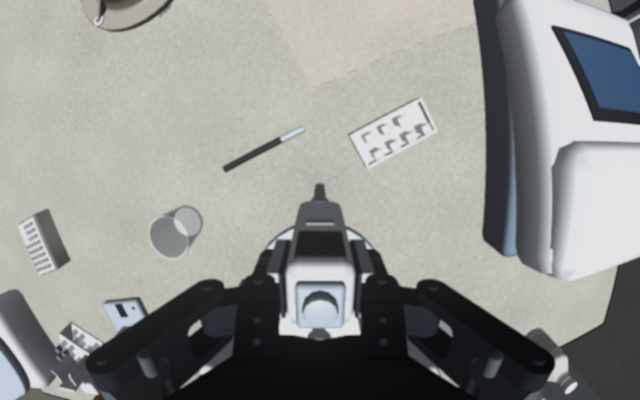

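```bash
python3 - <<'E'
from h import *
c=load("w7.npz");ee=np.array([414.78,229.97,466.61])
a=np.radians(-12);d=np.array([np.cos(a),np.sin(a),0]);l=np.array([-d[1],d[0],0])
def loc(p): q=p*1000-ee; return (q@d).round(1),(q@l).round(1),q[2].round(1)
f=c["frame"];cv2.imwrite("pics/w7c.png",cv2.resize(f[175:345,265:375],(388,600),interpolation=cv2.INTER_CUBIC))
for n,u,v,z in [("tip",320,184,.1055)]: print(n,loc(fz(c,u,v,z)))
P=fpts(c,280,360,260,335);Q=P[:,:3]*1000-ee;x=Q@d;y=Q@l;z=Q[:,2]
k=(z>-128)&(z<-120)&(abs(y)<12);print("button",x[k].min(),x[k].max(),y[k].min(),y[k].max(),np.median(z[k]))
k=(z>-142)&(z<-137)&(abs(y)<30);print("rim",x[k].min(),x[k].max(),np.percentile(y[k],[2,98]))
E
```

```text
tip (np.float64(-4.8), np.float64(0.7), np.float64(-361.1))
button -12.074996751480645 2.0720314460046363 -6.2247164737009815 7.531687425255205 -125.27555349043035
rim -18.722419413540884 11.478781461812622 [-14.3632491   15.39984948]
```

Emit:
apply_moves(increments=[[10,-4,0,0,0,0,24],[25,-7,0,0,0,0,24],[40,-10,0,0,0,0,24],[52,-12,0,0,0,0,24],[62,-15,0,0,0,0,24],[70,-16,0,0,0,0,24],[75,-17,0,0,0,0,24],[76,-17.5,0,0,0,0,24],[76,-17.5,0,0,0,0,24],[76,-17.5,0,0,0,0,24]])

```text
time: 14.72
ee_pos: [0.4902, 0.2129, 0.4668]
tcp_rot: [-0.437, 0.556, 0.455, 0.542]
force: [-0.9, -0.1, -0.8]
finger_gap: 0.343
```

```bash
python3 st.py w8; python3 - <<'E'
from rig import ctrl
import cv2
c=ctrl.capture("scene");cv2.imwrite("pics/s8.png",cv2.resize(c["frame"][100:220,310:450],(700,600),interpolation=cv2.INTER_CUBIC))
E
```

```text
14.725 [490.2  212.89 466.78] F [-0.88 -0.06 -0.78] tq [-0.03 -0.02  0.04] 0.34345911571611387 yaw 78.17
[[-0.0314, -0.9783, 0.205], [0.0068, 0.2049, 0.9788], [-0.9995, 0.0321, 0.0002]]
```

View pics/w8.png

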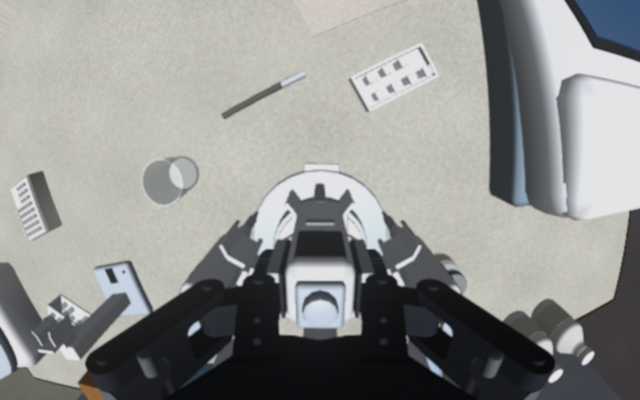

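View pics/s8.png

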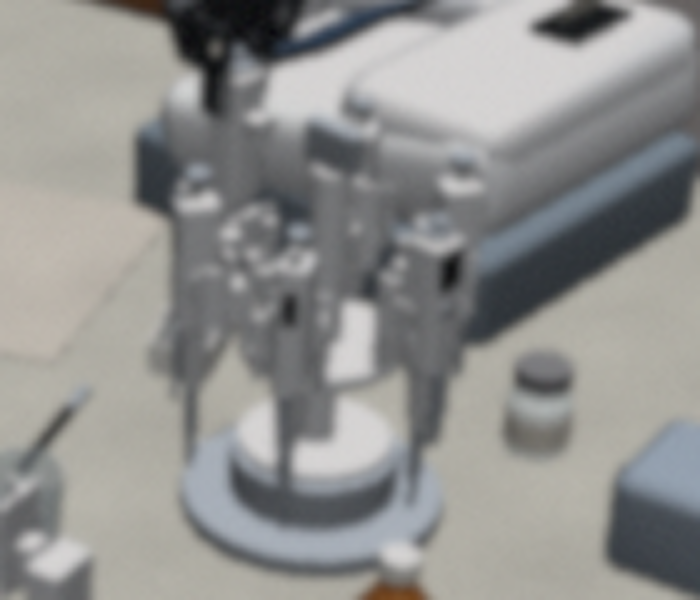

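Emit:
apply_moves(increments=[[0,0,-5,0,0,0,24],[0,0,-13,0,0,0,24],[0,0,-21,0,0,0,24],[0,0,-29,0,0,0,24],[0,0,-37,0,0,0,24],[0,0,-43,0,0,0,24],[0,0,-45,0,0,0,24],[0,0,-45,0,0,0,24]])

```text
time: 15.82
ee_pos: [0.4905, 0.2128, 0.4217]
tcp_rot: [-0.437, 0.556, 0.454, 0.542]
force: [-0.8, -0.4, -1.6]
finger_gap: 0.345
```

```bash
python3 st.py w9; python3 - <<'E'
from h import *
f=load("w9.npz")["frame"];cv2.imwrite("pics/w9c.png",cv2.resize(f[160:345,230:410],(584,600),interpolation=cv2.INTER_CUBIC))
E
```

```text
15.825 [490.5  212.78 421.7 ] F [-0.79 -0.43 -1.63] tq [-0.02 -0.06  0.02] 0.3452936601453318 yaw 78.15
[[-0.0313, -0.9782, 0.2054], [0.0066, 0.2053, 0.9787], [-0.9995, 0.032, 0.0]]
```

View pics/w9c.png

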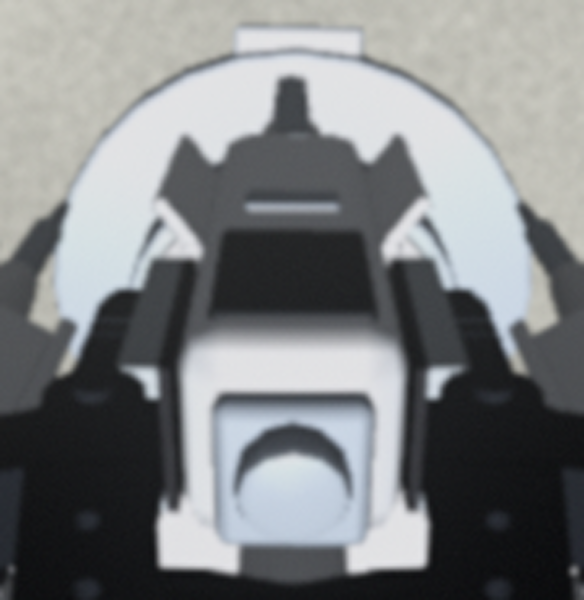

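Emit:
apply_moves(increments=[[0,0,-3,0,0,0,24],[0,0,-6,0,0,0,24],[0,0,-9,0,0,0,24],[0,0,-12,0,0,0,24],[0,0,-12,0,0,0,24]])

```text
time: 16.5
ee_pos: [0.4904, 0.2127, 0.4094]
tcp_rot: [-0.437, 0.556, 0.454, 0.542]
force: [-0.9, -0.1, -2.2]
finger_gap: 0.345
```

Emit:
apply_moves(increments=[[0,0,-1,0,0,0,24],[0,0,-2,0,0,0,24],[0,0,-3,0,0,0,24],[0,0,-4,0,0,0,24],[0,0,-4,0,0,0,24]])

```text
time: 17.12
ee_pos: [0.4904, 0.2128, 0.4056]
tcp_rot: [-0.437, 0.556, 0.454, 0.542]
force: [0.0, 0.5, -2.2]
finger_gap: 0.342
```

```bash
python3 st.py
```

```text
17.125 [490.44 212.77 405.6 ] F [ 0.01  0.48 -2.16] tq [-0.03  0.01 -0.04] 0.34232444155231734 yaw 78.16
[[-0.0314, -0.9782, 0.2053], [0.0065, 0.2052, 0.9787], [-0.9995, 0.0321, -0.0001]]
```

Emit:
apply_moves(increments=[[0,0,-1,0,0,0,24],[0,0,-2,0,0,0,24],[0,0,-3,0,0,0,24],[0,0,-4,0,0,0,24],[0,0,-4,0,0,0,24]])

```text
time: 17.75
ee_pos: [0.4905, 0.2128, 0.4016]
tcp_rot: [-0.437, 0.556, 0.454, 0.542]
force: [-1.4, 0.8, -2.5]
finger_gap: 0.348
```

Emit:
apply_moves(increments=[[0,0,-1,0,0,0,24],[0,0,-2,0,0,0,24],[0,0,-3,0,0,0,24],[0,0,-3,0,0,0,24]])

```text
time: 18.25
ee_pos: [0.4904, 0.2128, 0.3986]
tcp_rot: [-0.437, 0.556, 0.454, 0.542]
force: [-1.4, 0.6, -0.9]
finger_gap: 0.344
```

```bash
python3 st.py
```

```text
18.25 [490.42 212.8  398.6 ] F [-1.43  0.61 -0.93] tq [ 0.06  0.18 -0.  ] 0.34432479432485397 yaw 78.15
[[-0.0315, -0.9782, 0.2053], [0.0066, 0.2052, 0.9787], [-0.9995, 0.0321, -0.0]]
```

Emit:
apply_moves(increments=[[0,0,-0.5,0,0,0,24],[0,0,-1,0,0,0,24],[0,0,-1,0,0,0,24]])

```text
time: 18.62
ee_pos: [0.4904, 0.2128, 0.3977]
tcp_rot: [-0.437, 0.556, 0.454, 0.542]
force: [-1.8, -0.0, -1.5]
finger_gap: 0.348
```

Emit:
apply_moves(increments=[[0,0,-0.5,0,0,0,24],[0,0,-1,0,0,0,24],[0,0,-1,0,0,0,24]])

```text
time: 19.0
ee_pos: [0.4904, 0.2128, 0.3967]
tcp_rot: [-0.437, 0.556, 0.454, 0.542]
force: [-2.0, -0.1, -1.5]
finger_gap: 0.344
```

```bash
python3 st.py
```

```text
19.0 [490.44 212.79 396.66] F [-1.99 -0.11 -1.49] tq [0.05 0.23 0.  ] 0.34395201028208233 yaw 78.15
[[-0.0314, -0.9782, 0.2053], [0.0066, 0.2052, 0.9787], [-0.9995, 0.0321, 0.0]]
```

Emit:
apply_moves(increments=[[-0.5,0.1,-0.5,0,0,0,24],[-1,0.2,-0.5,0,0,0,24],[-1,0.2,-1,0,0,0,24],[-1,0.2,-1,0,0,0,24]])

```text
time: 19.5
ee_pos: [0.4895, 0.2129, 0.3957]
tcp_rot: [-0.437, 0.556, 0.454, 0.542]
force: [0.6, -0.8, -1.8]
finger_gap: 0.344
```

```bash
python3 st.py
```

```text
19.5 [489.5  212.92 395.67] F [ 0.63 -0.8  -1.75] tq [ 0.05 -0.05 -0.02] 0.34431531765132756 yaw 78.15
[[-0.0313, -0.9782, 0.2054], [0.0066, 0.2053, 0.9787], [-0.9995, 0.0319, 0.0]]
```

Emit:
apply_moves(increments=[[0,0,-0.5,0,0,0,24],[0,0,-1,0,0,0,24],[0,0,-1,0,0,0,24]])

```text
time: 19.88
ee_pos: [0.4895, 0.2129, 0.3949]
tcp_rot: [-0.437, 0.556, 0.454, 0.542]
force: [-0.7, 0.3, 1.1]
finger_gap: 0.346
```

Emit:
apply_moves(increments=[[0,0,-0.5,0,0,0,24],[0,0,-0.5,0,0,0,24],[0,0,-0.5,0,0,0,24]])

```text
time: 20.25
ee_pos: [0.4895, 0.2129, 0.3944]
tcp_rot: [-0.437, 0.556, 0.454, 0.542]
force: [-0.8, -0.3, 2.5]
finger_gap: 0.346
```

```bash
python3 st.py
```

```text
20.25 [489.53 212.95 394.38] F [-0.76 -0.32  2.51] tq [-0.23  0.15 -0.05] 0.34558645479698963 yaw 78.15
[[-0.0311, -0.9782, 0.2054], [0.0067, 0.2053, 0.9787], [-0.9995, 0.0318, 0.0002]]
```

Emit:
apply_moves(increments=[[0,0,0.5,0,0,0,24],[0,0,0.5,0,0,0,24]], newtons=20)

```text
time: 20.5
ee_pos: [0.4895, 0.213, 0.3947]
tcp_rot: [-0.437, 0.556, 0.454, 0.542]
force: [-0.7, -0.2, 2.2]
finger_gap: 0.348
```

```bash
python3 st.py
```

```text
20.5 [489.51 212.97 394.69] F [-0.72 -0.19  2.22] tq [-0.11  0.04  0.01] 0.3476351817782511 yaw 78.15
[[-0.0312, -0.9782, 0.2054], [0.0066, 0.2053, 0.9787], [-0.9995, 0.0319, 0.0001]]
```

Contact is firm at the lip height the camera showed (about 219 mm). I'm opening slowly.

Emit:
apply_moves(increments=[[0,0,0,0,0,0,30],[0,0,0,0,0,0,32],[0,0,0,0,0,0,35],[0,0,0,0,0,0,38],[0,0,0,0,0,0,42],[0,0,0,0,0,0,46],[0,0,0,0,0,0,50],[0,0,0,0,0,0,50]])

```text
time: 21.5
ee_pos: [0.4895, 0.213, 0.3947]
tcp_rot: [-0.437, 0.556, 0.454, 0.542]
force: [-0.2, 0.0, 1.3]
finger_gap: 0.584
```

```bash
python3 st.py w10; python3 - <<'E'
from h import *
f=load("w10.npz")["frame"];cv2.imwrite("pics/w10c.png",cv2.resize(f[160:345,230:410],(584,600),interpolation=cv2.INTER_CUBIC))
E
```

```text
21.5 [489.46 212.99 394.71] F [-0.16  0.04  1.27] tq [-0.04 -0.03  0.02] 0.5844777016949326 yaw 78.15
[[-0.0313, -0.9782, 0.2054], [0.0067, 0.2053, 0.9787], [-0.9995, 0.032, 0.0001]]
```

View pics/w10c.png

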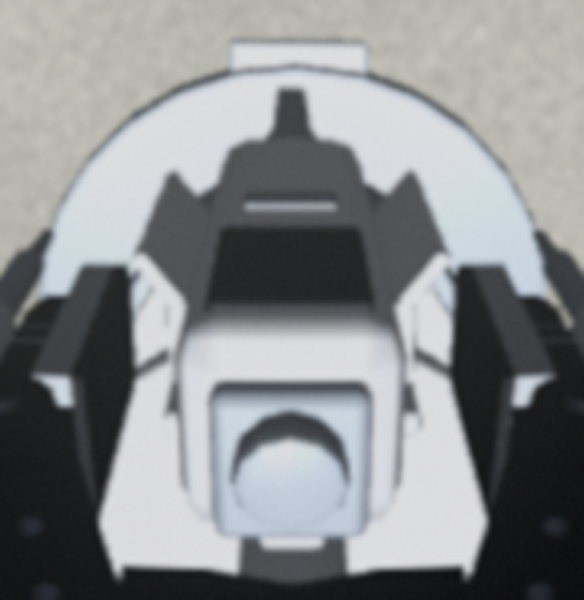

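Emit:
apply_moves(increments=[[0,0,6,0,0,0,55],[0,0,18,0,0,0,55],[0,0,40,0,0,0,55],[0,0,70,0,0,0,55],[0,0,105,0,0,0,55],[-10,2,140,0,0,0,55],[-30,6,142,0,0,0,55],[-31,6,142,0,0,0,55],[-31,6,142,0,0,0,55]])

```text
time: 22.68
ee_pos: [0.4583, 0.2188, 0.5359]
tcp_rot: [-0.437, 0.556, 0.455, 0.541]
force: [0.2, 0.4, -0.9]
finger_gap: 0.645
```

```bash
python3 st.py w11; python3 - <<'E'
from h import *
from rig import ctrl
c=load("w11.npz");f=c["frame"];cv2.imwrite("pics/w11c.png",cv2.resize(f[130:330,220:420],(600,600),interpolation=cv2.INTER_CUBIC))
s=ctrl.capture("scene");cv2.imwrite("pics/s11.png",cv2.resize(s["frame"][100:220,310:450],(700,600),interpolation=cv2.INTER_CUBIC))
P=fpts(c,285,355,190,262);a=np.radians(168);e=np.array([np.cos(a),np.sin(a)]);n=np.array([-e[1],e[0]])
A=np.array([.582,.195]);r=(P[:,:2]-A)@e*1000;t=(P[:,:2]-A)@n*1000;z=P[:,2]*1000
k=(z>262)&(r>70);print("button",np.median(z[k]),r[k].min(),r[k].max(),t[k].min(),t[k].max())
k=(z>248)&(z<262)&(r>70);print("head",np.median(z[k]),r[k].min(),r[k].max(),t[k].min(),t[k].max())
k=(z>180)&(z<245)&(abs(t)<12)&(r>105);print("front face r vs z",np.polyfit(z[k],r[k],1),k.sum())
k=(abs(abs(t-1.3)-19.5)<2.0)&(r<81)&(r>74)&(z>210);print("lip",np.median(z[k]),k.sum(),t[k].min(),t[k].max())
E
```

```text
22.675 [458.3  218.78 535.95] F [ 0.22  0.43 -0.89] tq [ 0.04 -0.01  0.  ] 0.6445999648939394 yaw 78.16
[[-0.0323, -0.9782, 0.2051], [0.0058, 0.205, 0.9787], [-0.9995, 0.0328, -0.001]]
button 268.8443297279754 87.42446457863022 107.45786389976115 -7.377781740032625 9.676296468108182
head 255.58118908145119 83.54269905520924 115.02790202351514 -13.312448207874569 15.40733015507038
front face r vs z [4.15955573e-02 1.04641201e+02] 385
lip 217.9940683437326 52 -19.705293905287785 22.311017642923392
```

View pics/w11c.png

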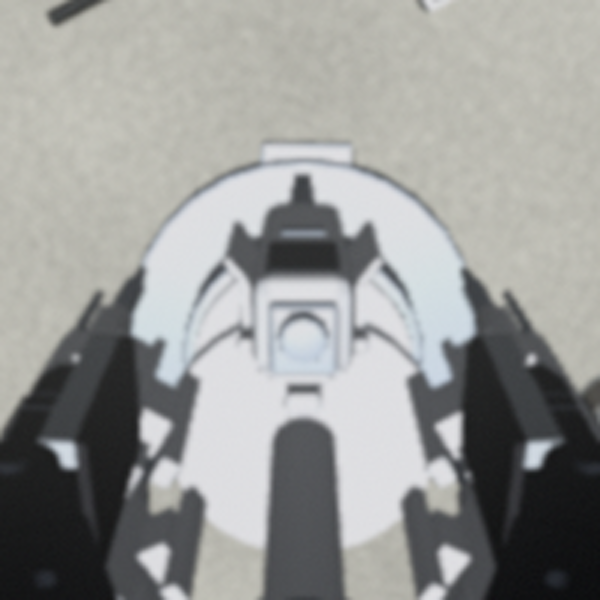

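View pics/s11.png

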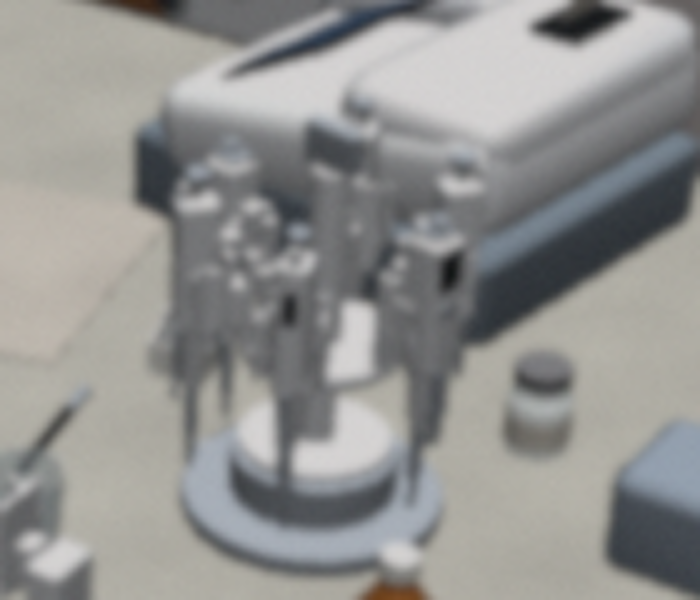

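```bash
python3 -c "
from rig import ctrl
print(ctrl.sign_off())"
```

```text
the job is handed in; nothing more can be done
None
```

The pipette hangs on the carousel's empty holder, which I had turned to the front first. I let go and handed the job in at about 23 s of the 67 s allowed. No verdict was reported.

**What I did:**
- I turned the carousel about 99° by the wing grip, to 168°, the direction of the tab on the base.
- I gripped the charger pipette by its head, lifted it 36 mm, drew it out forwards, and straightened its roughly 2° lean.
- I lowered it onto the holder in 0.5–1 mm steps. One light sideways touch of about 2 N came up on the way, and I cleared it by backing off 1 mm.
- The lip took the load at about 219 mm, where the depth image had put it. The peak there was about 4 N, against the 12 N limit.
- I opened the fingers slowly and went straight up.

**Last checks:**
- **Seating:** the button top is at 269 mm, so the finger rest is at about 218 mm, 12 mm below the nominal lip (limit 16 mm). By rough estimate the rest is about 0–1 mm behind the plate's front face and within 0.5 mm sideways. The lean is about 2.4° (limit 6.9°).
- **Surroundings:** the gripper touched nothing afterwards. The pictures showed no swung pipettes or displaced bystanders, though I did not measure either.
- **Disagreements:** my estimates of the carousel axis differed by up to about 7 mm. I used the close wrist view. The holder therefore stands within about 1–2° of the front mark, where about 7° is allowed.

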